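Hang the orange bin on the slat panel

ROBOT

A 6-joint arm with a two-finger parallel gripper is mounted at the origin on a cart in front of the work surface, level with it; the furniture and walls round the work are solid. World frame = base frame: x ahead of the robot, y to its left, z up, the work surface at z = 0. Lengths are in mm, angles in rad, forces in N, time in s.
With the tool pointing down it reaches from about 275 to 850 mm from the base axis. Payload 5.2 kg.
Tool frame: the origin (TCP) lies midway between the tips of the shut fingers; the grasp point (between the pads) lies 19 mm behind it (r.hold_point_z is the distance from the TCP to the grasp point, in mm); z points along the fingers, y is the line along which they close (so a half turn about z gives the same grasp; the last joint's range is limited). The gripper opens to 85 mm and grips with 20 to 120 N. Pads are 22 mm wide; open, the fingers measure 114 mm over their backs; the gripper's body (76 mm by 85 mm) begins 54 mm behind the grasp point. The pads swing forward as they close: fully open they stand 13 mm farther back than shut.
Start: joints at [0.921, 0.259, 1.535, -0, 1.348, -0.203], TCP at [237.625, 496.024, 209.71] pointing down, gripper open.
Joint ranges: [-3.14, 3.14], [-0.91, 2.08], [0.19, 2.58], [-1.22, 4.36], [0.22, 2.71], [-3.12, 3.12]. Speed limits (rad/s): [2.57, 2.57, 3.14, 3.14, 3.14, 3.14].

INTERFACE

Orientations are given as a unit quaternion [w, x, y, z].
In Python, from workcell import r gives the robot as it stands. The module is installed in compiled form; this text tells all that it offers.
- The arm moves only by the tool send_rows, never from a script. Its argument "commands" is a list of rows, each a list of 5 numbers: the finger opening in mm, from 0 to 85.4, then the shift along the world's x, y, z in units of 40 mm (1.0 is 40 mm), then the turn about the world's z in degrees. In form: [[grip, dx, dy, dz, yaw], ...]. A call has 1 to 12 rows; each row shifts and turns the commanded pose from where the row before left it; what a row does not reach is not made up. A row lasts 1/8 s, in which the tool goes at most 62.5 mm and 10.7 degrees, less where a joint would pass 70% of its speed; a pose out of reach is approached as far as the arm can. A call is refused whole if a number of a shift passes 1 or a number of a turn 10.7, either way. A call with a gripper value outside its range is refused whole. The fingers move at their own pace and stop on an object; the grip force is fixed at half the most. Time passes only in rows, so rows that do not move let the fingers close. It gives the time, the measured TCP pose, the force, the opening and the grip force at its end, in the units of the state.
- r.sense(): the state, without advancing time (a new reading comes with each control period).
- r.capture(name): name is "side" or "top"; returns a dict with "img" (384x512x3 uint8, red, green, blue), "vfov" (degrees; the focal length in pixels is half the picture's height over the tangent of half this angle, whatever the lens; pixels are square), "cx", "cy" (the principal point, pixels), "k1" (the pictures are not rectified: a ray, as slopes to the right and down, at radius r is drawn at 1 + k1 r^2 times it, then the intrinsics apply), "view" (4x4, takes a point from world to camera coordinates). Camera axes: x right, y down, z forward; pixel columns grow to the right and rows downward; lengths in mm; the calibration is good to about 2 mm. A picture is of the moment at which its call begins. There is no depth.
- r.finish_job(): hands the job in; it is judged then, once.
Trained networks look in the newest picture that a camera, given by its name, has taken for a name from the list of things; names that differ only in an ending like _2 or _b are one class to them, and where a whole thing is asked for, a point or a joint stands for the part that bears it (a point fixed in the world has none). Each returns a list of dicts, best first, with "confidence" (0 to 1); they miss things now and then, are a little off and sometimes report something else, mostly with a low value. They report only what shows in the picture. A call takes as long as a camera call.
- r.search_frame(label, camera): "centre" ([column, row] in pixels, amid what is visible of it).
- r.cut_out(label, camera): "pixels" (384x512 bool, what is visible of it) and "centre" ([column, row] in pixels, amid what is visible of it).
The state is a dict: "time": time; "qpos": joint angles; "dq": joint speeds; "effort": joint torques, N m; "ee_pos": TCP position; "tcp_rot": TCP orientation; "wrist_force": force on the tool from outside, world axes, zero at the start; "wrist_torque": the same for the moment, N m; "grip_width": opening from 0.0 (shut) to 1.0 (fully open); "grip_force": force on a finger pad.
Only numpy, scipy, OpenCV 4.12 (cv2) and the standard library are available. Lean on these libraries where they do the work, as an engineer would, in place of code of your own. Each camera call takes 0.05 s, during which the arm holds its last target. There are 200 camera calls.

TASK

Hang the orange parts bin on the slat panel: tip its front up, feed the tongue at its back into the upper groove so that it comes up behind the top slat, then swing the bin down until it hangs level with its back against the panel. Let go of it, and leave the blue bin where it stands.

Things in the scene. Friction and masses are not known exactly. Their poses are not given: they have to be found in the camera images.
- orange_bin_center (a point): Centre of the orange parts bin: open tray 88 mm long (x), 46 wide (y), 46 high, about 0.1 kg, upright on the bench, this point 23 mm up. x runs from its front (low wall, white card, toward the robot) to its back, y to its left, z up. Grasp it across the 46 mm width by the outer side walls. Back wall's outer face at x = +44 mm; behind it is a hook (see its tongue)
- orange_bin_tongue (a point): Middle of the top edge of the bin's hook, 55 mm behind and 61 mm above the bin's centre; same axes. Hook: a neck 5 mm thick runs 14 mm back from the back wall, its underside 15 mm above the bin's centre, and ends in an upright tongue 30 mm wide, 4 mm thick, rising 46 mm from the neck's underside
- blue_bin_center (a point): Centre of the blue bin, same shape and size as the orange one, standing beside it on the bench; to be left alone
- groove (a point): Mid-length of the UPPER groove's lower front edge, on the middle slat of the slat panel, 120 mm above the bench. x points into the panel, y along the groove to its left, z up. Opening z = 0 to 34 mm, y = -130 to 130; slats 6 mm thick (x = 0 to 6); behind them a hollow to x = 46, up to z = 70. The tongue is taller than the opening: feed it in with the bin's front tipped up 35 to 50 degrees
- slat_panel: Fixed grey and aluminium slat panel, 276 mm long, 198 high, 56 deep; origin on the bench below the groove point, same axes; front face looks roughly to the robot. Middle slat 70 to 120 mm up, top slat 154 to 190 mm up. A hung bin's neck rests on the middle slat, its tongue stands behind the top slat, its back lies on the middle slat with about 3 mm play. The lower groove is not for this bin

How it is judged (in metres and radians):
At the end, for the whole second after the job is handed in: The orange bin hangs anywhere along the upper groove: its tongue's top is behind the top slat (4 to 24 mm behind the panel's face, 38 to 56 mm above the groove's lower edge, within 118 mm of its middle), the bin upright within 10 degrees and square to the panel within 12 (x of orange_bin_tongue in the frame of groove between 0.004 and 0.024 m and z of orange_bin_tongue in the frame of groove between 0.038 and 0.056 m and y of orange_bin_tongue in the frame of groove between -0.118 and 0.118 m and angle between orange_bin_center's own z axis and vertical below 0.18 rad and angle between the x axis of orange_bin_center and the x axis of groove, either way round below 0.22 rad); the robot touches nothing.
It fails at once if the blue bin is moved by more than 30 mm (distance of blue_bin_center from where it was at the start of the episode above 0.03 m).
It also fails if it takes over 42 s, if anything falls off the work surface, if the arm or the gripper's body presses on something with over 40 N, if the wrist force passes 120 N, or if a joint passes its speed limit or range.

## Working session

There is one attempt and no reset: what is moved stays moved. The work goes in short steps, Python scripts to look and compute and a tool call to move; the robot and the scene stay as the last step left them, time stands still between calls to the robot, and variables do not carry over. Pictures are saved under pics/ and viewed, at most 10 in all, crops included, and the job is handed in when it is done.

Besides the shell and the picture viewer there is one more tool, called after "Request:" in YAML: its name, and indented under it one key for each argument. send_rows: Moves the arm, as the interface text tells. Its arguments: {"type":"object","properties":{"commands":{"type":"array","items":{"type":"array","items":{"type":"number"}}}},"required":["commands"]}

```bash
mkdir -p pics; cat > h.py <<'E'
import numpy as np,cv2
from workcell import r
def ray(c,u,v):
    f=c['img'].shape[0]/2/np.tan(np.radians(c['vfov'])/2)
    d=np.array([(u-c['cx'])/f,(v-c['cy'])/f]);p=d.copy()
    for _ in range(20): p=d/(1+c['k1']*(p@p))
    V=np.array(c['view']);R=V[:3,:3];o=-R.T@V[:3,3]
    w=R.T@np.array([p[0],p[1],1]);return o,w
def atz(c,u,v,z):
    o,w=ray(c,u,v);return o+w*(z-o[2])/w[2]
def tri(c1,p1,c2,p2):
    o1,w1=ray(c1,*p1);o2,w2=ray(c2,*p2)
    t=np.linalg.lstsq(np.c_[w1,-w2],o2-o1,rcond=None)[0]
    a,b=o1+t[0]*w1,o2+t[1]*w2;return (a+b)/2,np.linalg.norm(a-b)
def proj(c,P):
    V=np.array(c['view']);q=V[:3,:3]@np.array(P,float)+V[:3,3];s=q[:2]/q[2]
    f=c['img'].shape[0]/2/np.tan(np.radians(c['vfov'])/2)
    s=s*(1+c['k1']*(s@s));return s*f+[c['cx'],c['cy']]
def snap(n,name,crop=None):
    c=r.capture(n);im=c['img'][:,:,::-1]
    if crop: x0,y0,x1,y1=crop;im=im[y0:y1,x0:x1]
    s=min(800/im.shape[1],600/im.shape[0]);cv2.imwrite(f'pics/{name}.png',cv2.resize(im,None,fx=s,fy=s,interpolation=cv2.INTER_CUBIC));return c
E
python3 - <<'E'
from h import *
np.set_printoptions(precision=1,suppress=True)
for n in('top','side'):
    c=snap(n,n+'1');V=np.array(c['view']);print(n,-V[:3,:3].T@V[:3,3],V[2,:3],c['vfov'],c['k1'])
    for l in('orange_bin_center','orange_bin_tongue','blue_bin_center','groove','slat_panel'):
        print(l,[(d['centre'],round(d['confidence'],2)) for d in r.search_frame(l,n)[:2]])
print(r.sense()['time'])
E
```

```text
top [ 414.6  215.2 1211.8] [ 0.1  0.  -1. ] 43.12147800444883 -0.022599572405912316
orange_bin_center [([239.1, 208.0], 0.58)]
orange_bin_tongue [([244.8, 210.7], 0.79)]
blue_bin_center [([175.0, 231.4], 0.73)]
groove [([353.4, 162.8], 0.98)]
slat_panel [([349.7, 163.2], 0.82), ([172.4, 230.4], 0.23)]
side [ 459.4 1037.3  648.4] [ 0.1 -0.8 -0.5] 48.38337734978246 0.03813320583880112
orange_bin_center [([258.5, 223.6], 0.81)]
orange_bin_tongue [([260.5, 225.3], 0.78)]
blue_bin_center [([272.1, 277.5], 0.61)]
groove [([233.0, 150.3], 0.79)]
slat_panel [([232.3, 151.6], 0.86)]
0.6
```

View pics/top1.png

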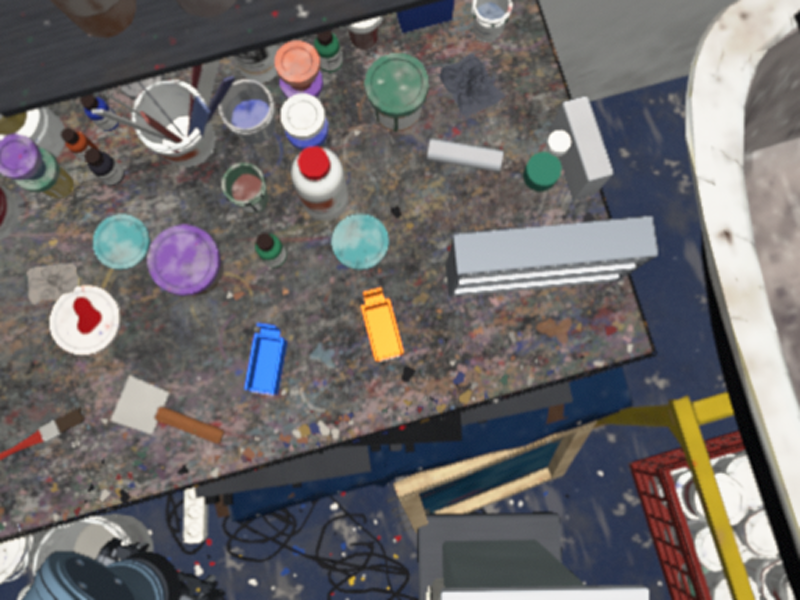

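View pics/side1.png

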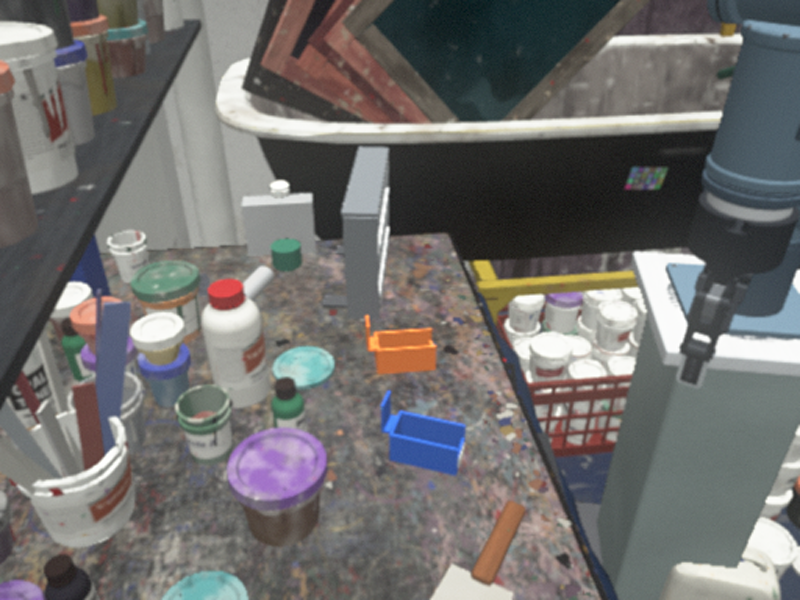

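```bash
cat >> h.py <<'E'
def box(x0,x1,y0,y1,z0,z1): return np.array([[x,y,z] for x in(x0,x1) for y in(y0,y1) for z in(z0,z1)],float)
BIN=[box(-44,44,-23,23,-23,23),box(44,58,-15,15,15,20),box(54,58,-15,15,15,61)]  # bin-centre frame
PAN=[box(0,56,-138,138,0,198)]
def sil(c,parts,x,y,z,yaw,pit=0):
    m=np.zeros((384,512),np.uint8);a,b=np.cos(yaw),np.sin(yaw);p,q=np.cos(pit),np.sin(pit)
    R=np.array([[a,-b,0],[b,a,0],[0,0,1]])@np.array([[p,0,q],[0,1,0],[-q,0,p]])  # pit>0: front up
    for P in parts:
        u=np.array([proj(c,R@v+[x,y,z]) for v in P])
        cv2.fillConvexPoly(m,np.round(cv2.convexHull(u.astype(np.float32))*16).astype(np.int32),1,shift=4)
    return m>0
def fit(views,parts,x0,full=None):  # views [(cap,mask)]
    from scipy.optimize import minimize
    B=[cv2.GaussianBlur(m.astype(np.float32),(0,0),1) for _,m in views]
    def cost(s):
        args=full(s);return sum(np.abs(cv2.GaussianBlur(sil(c,parts,*args).astype(np.float32),(0,0),1)-b).sum()/b.sum() for (c,_),b in zip(views,B))
    x0=np.array(x0,float);best=None
    st=np.array([15,15,8.])[:len(x0)]
    for k in range(3):
        S=np.vstack([x0]+[x0+np.eye(len(x0))[i]*full_scale(len(x0))[i]/(k+1) for i in range(len(x0))])
        o=minimize(cost,x0,method='Nelder-Mead',options=dict(initial_simplex=S,xatol=.05,fatol=1e-4,maxfev=250));x0=o.x
    return o.x,o.fun
def full_scale(n): return [20,20,.2,.2,.2][:n]
E
cat > fitall.py <<'E'
from h import *
np.set_printoptions(precision=3,suppress=True)
C={n:r.capture(n) for n in('top','side')}
M={}
for l in('orange_bin_center','blue_bin_center','slat_panel'):
    M[l]=[]
    for n in C:
        d=r.cut_out(l,n); 
        if d: M[l].append((C[n],d[0]['pixels'])); print(l,n,d[0]['confidence'],d[0]['pixels'].sum())
c=C['top']
for l,px,z,parts,zc in(('orange_bin_center',(244,208),23,BIN,23),('blue_bin_center',(170,231),23,BIN,23),('slat_panel',(353,172),198,PAN,0)):
    p=atz(c,*px,z)
    x,f=fit(M[l],parts,[p[0],p[1],.1],lambda s:(s[0],s[1],zc,s[2]));print(l,p,x,f)
    for v in M[l]:
        x1,f1=fit([v],parts,x,lambda s:(s[0],s[1],zc,s[2]));print('  single',x1,f1)
E
python3 fitall.py
```

```text
orange_bin_center top 0.82 830
orange_bin_center side 0.61 1035
blue_bin_center top 0.75 931
blue_bin_center side 0.84 1653
slat_panel top 0.91 5308
slat_panel side 0.64 2915
orange_bin_center [558.036 244.585  23.   ] [549.803 243.901   0.233] 0.24477648735046387
  single [549.574 243.321   0.245] 0.05583110824227333
  single [551.1   246.226   0.181] 0.16231200098991394
blue_bin_center [504.032 426.614  23.   ] [498.289 427.949  -0.174] 0.18561549484729767
  single [498.289 427.949  -0.174] 0.0736977681517601
  single [500.589 426.561  -0.115] 0.09642849117517471
slat_panel [610.331   7.907 198.   ] [616.203  -0.112   0.098] 0.13731184601783752
  single [615.902  -1.008   0.086] 0.022073326632380486
  single [617.906  -6.295   0.1  ] 0.09480415284633636
```

```bash
cat > plan.py <<'E'
from h import *
from scipy.sparse import coo_matrix
from scipy.sparse.csgraph import dijkstra
s=2; X0,Z0=-160,-120; W,H=(300*s,320*s)   # raster of groove frame, 0.5 mm
def rect(m,x0,x1,z0,z1): m[int((z0-Z0)*s):int((z1-Z0)*s),int((x0-X0)*s):int((x1-X0)*s)]=1
O=np.zeros((H,W),np.uint8)
rect(O,0,6,-50,0);rect(O,0,6,34,70);rect(O,0,56,70,78);rect(O,46,56,-120,78);rect(O,0,56,-120,-84)
px,pz=-12,7   # grip in bin frame
ths=np.arange(0,52,2); xs=np.arange(-110,-29); zs=np.arange(-60,91); D=[]
for t in ths:
    a=np.radians(t);k=np.zeros((401,401),np.uint8)
    for b in((-44,44,-23,23),(43,58,15,20),(54,58,15,61)):
        P=np.array([[b[0],b[2]],[b[1],b[2]],[b[1],b[3]],[b[0],b[3]]])-[px,pz]
        P=np.c_[P[:,0]*np.cos(a)+P[:,1]*np.sin(a),-P[:,0]*np.sin(a)+P[:,1]*np.cos(a)]
        cv2.fillConvexPoly(k,np.round((P*s+200)*16).astype(int),1,shift=4)
    col=cv2.dilate(O,k[::-1,::-1].copy() if 0 else k,anchor=(200,200)) if 0 else cv2.filter2D(O.astype(np.float32),-1,k.astype(np.float32),anchor=(200,200),borderType=cv2.BORDER_CONSTANT)>.5
    d=cv2.distanceTransform((~col).astype(np.uint8),cv2.DIST_L2,5)/s
    D.append(d[np.ix_((zs-Z0)*s,(xs-X0)*s)])
D=np.array(D)  # th,z,x
if __name__=='__main__':
    free=D>0.4; N=D.size; I=np.arange(N).reshape(D.shape); w=1/(D+.3)**1
    r_,c_,v_=[],[],[]
    for ax in range(3):
        A=np.take(I,range(I.shape[ax]-1),ax).ravel();B=np.take(I,range(1,I.shape[ax]),ax).ravel()
        ok=free.ravel()[A]&free.ravel()[B];A,B=A[ok],B[ok]
        r_.append(A);c_.append(B);v_.append((w.ravel()[A]+w.ravel()[B])*(3 if ax==0 else 1))
    G=coo_matrix((np.concatenate(v_),(np.concatenate(r_),np.concatenate(c_))),shape=(N,N)).tocsr()
    # hung: back wall x=-1.5, neck underside z=0.6
    goal=I[0,np.argmin(abs(zs-(-15+pz+1))),np.argmin(abs(xs-(-1.5-44+px)))]
    print('goal D',D.ravel()[goal])
    dist,pre=dijkstra(G,False,goal,return_predecessors=True)
    for t in(38,40,42,44,46):
        f=dist[I[t//2,:,0]];j=np.argmin(f);print(t,f[j],end=' path: ')
        n=I[t//2,j,0];path=[]
        while n>=0: path.append(np.unravel_index(n,D.shape));n=pre[n]
        last=None
        print([(int(ths[p[0]]),int(xs[p[2]]),int(zs[p[1]]),round(float(D[p]),1)) for p in path if xs[p[2]]>-95][::6], 'min',min(D[p] for p in path))
    # max slice travel
    from scipy.ndimage import label
    for t in range(30,52,2):
        L,_=label(D[t//2]>.4);m=L==L[len(zs)//2,0];m2=m&np.isfinite(dist[I[t//2]])
        j=np.argwhere(m);q=j[j[:,1]==j[:,1].max()];print(t,'deepest x',xs[q[0][1]],'z',zs[q[:,0].min()],zs[q[:,0].max()])
E
python3 plan.py; python3 - <<'E'
from h import *
from scipy.spatial.transform import Rotation as R
s=r.sense();w,x,y,z=s['tcp_rot'];print(R.from_quat([x,y,z,w]).as_matrix().round(3),s['ee_pos'],s['grip_width'],r.hold_point_z)
E
```

```text
goal D 1.5
38 54.58548106998205 path: [(40, -94, 24, 13.9), (40, -88, 24, 11.5), (40, -83, 25, 9.8), (40, -79, 27, 8.0), (40, -76, 30, 6.4), (40, -72, 32, 6.0), (34, -69, 32, 5.1), (30, -65, 32, 4.6), (28, -60, 32, 6.5), (24, -60, 28, 7.7), (20, -60, 24, 7.7), (16, -60, 20, 6.8), (14, -60, 15, 5.9), (10, -60, 11, 5.0), (8, -60, 6, 4.2), (4, -60, 2, 3.0), (2, -59, -2, 3.0), (0, -58, -6, 2.0)] min 1.5
40 54.340268805623055 path: [(40, -94, 25, 13.1), (40, -88, 25, 10.5), (40, -83, 26, 9.0), (40, -79, 28, 7.2), (40, -75, 30, 6.9), (38, -72, 32, 6.0), (34, -68, 32, 4.3), (30, -64, 32, 4.5), (26, -60, 32, 7.7), (22, -60, 28, 7.3), (20, -60, 23, 7.6), (16, -60, 19, 6.9), (12, -60, 15, 5.8), (10, -60, 10, 4.8), (8, -60, 5, 4.0), (4, -59, 2, 3.0), (2, -59, -3, 3.0), (0, -58, -7, 1.5)] min 1.5
42 54.12195602059364 path: [(42, -94, 27, 14.0), (42, -88, 27, 11.6), (42, -83, 28, 10.0), (42, -79, 30, 8.1), (42, -75, 32, 7.4), (38, -71, 32, 5.7), (32, -68, 32, 4.4), (28, -64, 32, 5.5), (26, -60, 31, 8.1), (22, -60, 27, 7.7), (18, -60, 23, 7.0), (16, -60, 18, 6.6), (12, -60, 14, 5.6), (10, -60, 9, 
[... 571 characters left out ...]
), (38, -70, 35, 5.7), (34, -66, 35, 4.6), (30, -62, 35, 6.8), (26, -59, 34, 7.7), (24, -59, 29, 8.8), (20, -59, 25, 8.0), (18, -60, 21, 7.5), (14, -60, 17, 6.4), (12, -60, 12, 5.2), (8, -60, 8, 4.5), (6, -60, 3, 4.0), (4, -59, -1, 2.9), (0, -58, -4, 2.0)] min 1.5
30 deepest x -43 z 38 39
32 deepest x -43 z 37 41
34 deepest x -43 z -47 43
36 deepest x -43 z -48 45
38 deepest x -43 z -47 47
40 deepest x -43 z -45 48
42 deepest x -43 z -43 50
44 deepest x -43 z -41 53
46 deepest x -42 z -39 54
48 deepest x -42 z -37 56
50 deepest x -41 z -35 57
[[-0.902  0.432  0.   ]
 [ 0.432  0.902 -0.   ]
 [-0.    -0.    -1.   ]] [237.62738749 496.0022371  209.7183199 ] 1.0043090921043345 18.700000000000003
```

Request:
send_rows:
  commands:
    - [85,0.6,-0.5,0,-10]
    - [85,0.6,-0.5,0,-10]
    - [85,0.6,-0.5,0,-10]
    - [85,0.6,-0.5,0,-10]
    - [85,0.6,-0.5,0,-10]
    - [85,0.6,-0.5,0,-10]
    - [85,0.6,-0.5,0,-10]
    - [85,0.6,-0.5,0,-10]
    - [85,0.6,-0.5,0,-10]
    - [85,0.6,-0.5,0,-10]
    - [85,0.6,-0.5,0,-10]
    - [85,0.6,-0.5,0,-10]

```text
time: 2.5
ee_pos: [526.4, 255.3, 209.7]
tcp_rot: [-0.0, 0.956, 0.293, 0.0]
wrist_force: [0.7, 0.5, 0.2]
grip_width: 0.996
grip_force: 0.0
```

Request:
send_rows:
  commands:
    - [85,0.2,-0.2,-0.5,-10.4]
    - [85,0.1,-0.16,-0.7,-10.4]
    - [85,0,0,-0.8,0]
    - [85,0,0,-0.8,0]
    - [85,0,0,-0.8,0]
    - [85,0,0,0,0]

```text
time: 3.25
ee_pos: [535.4, 241.0, 63.2]
tcp_rot: [0.0, 0.993, 0.118, -0.003]
wrist_force: [-0.5, -0.4, 0.1]
grip_width: 0.995
grip_force: 0.0
```

```bash
python3 - <<'E'
from h import *
c=snap('side','side2',(190,130,390,280));s=r.sense();print(s['ee_pos'],s['tcp_rot'])
c=r.capture('top')
E
```

```text
[536.97445426 241.44649363  65.10923584] [ 1.40081537e-04  9.92964394e-01  1.18407423e-01 -1.17269130e-03]
```

View pics/side2.png

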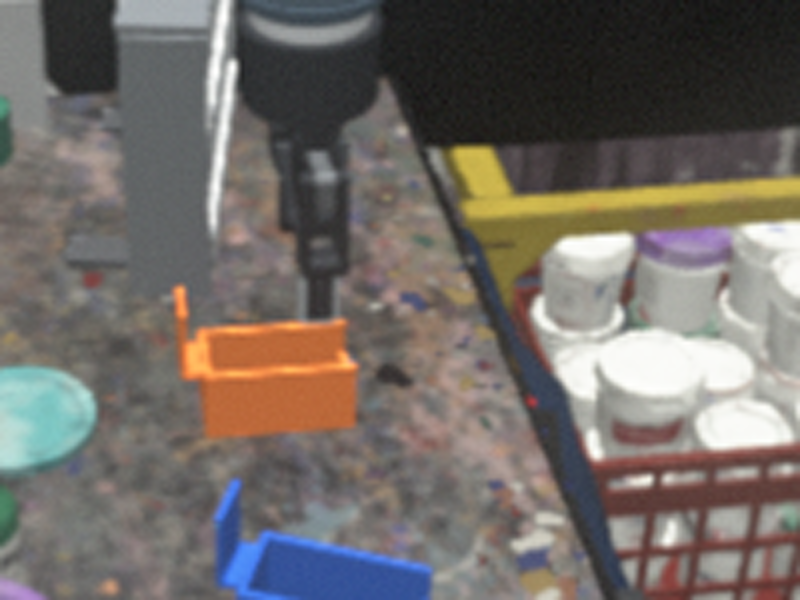

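```bash
python3 - <<'E'
from h import *
c=r.capture('side')
for P in((537,241,65),(537+10,241+41,78),(537-10,241-41,78),(549,243,23),(537,241,46)): print(P,(proj(c,P)-[190,130])*4)
E
```

```text
(537, 241, 65) [300.49534407 318.02341472]
(547, 282, 78) [274.94985045 340.96393257]
(527, 200, 78) [325.00147155 261.11355012]
(549, 243, 23) [278.91869873 375.98630519]
(537, 241, 46) [300.02901826 344.36326977]
```

```bash
python3 - <<'E'
from h import *
c=r.capture('side')
for P in((527,282,78),(527,282,65),(547,200,78),(527+5,262,78),(526,288,78),(526,290,85)): print(P,(proj(c,P)-[190,130])*4)
for d in('top','side'):
    r.capture(d);m=r.cut_out('orange_bin_center',d);print(d,m[0]['centre'],m[0]['pixels'].sum())
E
```

```text
(527, 282, 78) [310.84768781 343.7887732 ]
(527, 282, 65) [310.43804342 362.48629401]
(547, 200, 78) [291.49321883 258.65771106]
(532, 262, 78) [305.64855426 321.85314092]
(526, 288, 78) [311.54028141 350.45542002]
(526, 290, 85) [311.39483808 342.42503118]
top [247.5, 226.2] 112
side [257.5, 222.2] 1080
```

Request:
send_rows:
  commands:
    - [85,0.03,0,-0.6,0]
    - [85,0,0,-0.4,0]
    - [85,0,0,0,0]
    - [85,0,0,0,0]

```text
time: 4.15
ee_pos: [539.2, 241.7, 26.2]
tcp_rot: [-0.0, 0.993, 0.118, 0.0]
wrist_force: [-0.3, -0.1, 0.3]
grip_width: 0.994
grip_force: 0.0
```

```bash
python3 - <<'E'
from h import *
c=snap('side','side3',(220,180,300,240));s=r.sense();print(s['ee_pos'],s['tcp_rot'],s['wrist_force'])
e=s['ee_pos']
for P in(e+[-10,41,13],e+[10,-41,13]): print((proj(c,P)-[220,180])*10)
E
```

```text
[539.38490784 241.81249693  26.4155737 ] [-7.56900511e-05  9.92958099e-01  1.18464613e-01  5.86026207e-04] [-0.37437091 -0.44843864 -0.24472591]
[463.25512346 497.63387682]
[416.75172618 279.50905616]
```

View pics/side3.png

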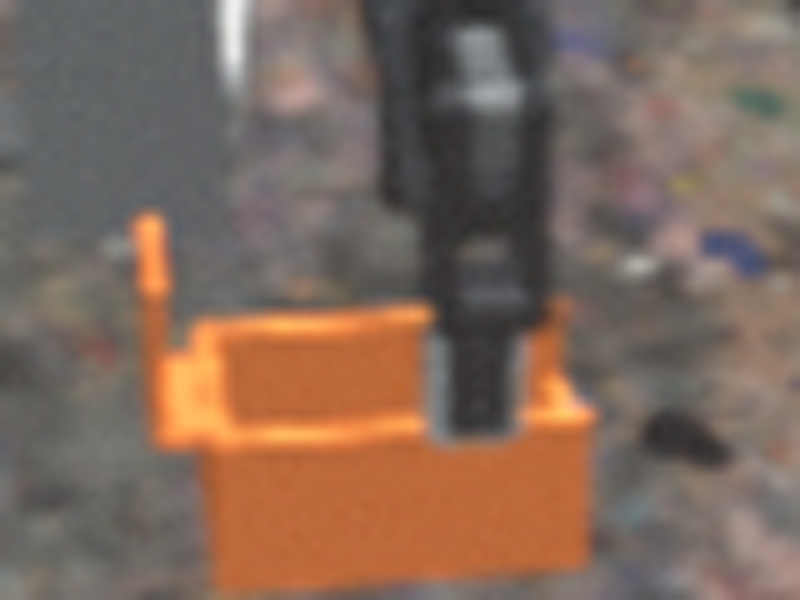

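Request:
send_rows:
  commands:
    - [85,0,0,-0.35,0]
    - [85,0,0,-0.2,0]
    - [0,0,0,0,0]
    - [0,0,0,0,0]
    - [0,0,0,0,0]
    - [0,0,0,0,0]
    - [0,0,0,0,0]
    - [0,0,0,0,0]

```text
time: 5.2
ee_pos: [539.2, 241.7, 4.1]
tcp_rot: [-0.0, 0.993, 0.118, 0.0]
wrist_force: [0.2, -0.4, 4.1]
grip_width: 0.521
grip_force: 63.7
```

```bash
python3 - <<'E'
from h import *
c=snap('side','side4',(220,180,300,240));s=r.sense();print(s['ee_pos'],s['tcp_rot'],s['wrist_force'],s['grip_width']*85,s['grip_force'])
e=s['ee_pos']
for P in(e+[-6,23,0],e+[-8,33,5]): print((proj(c,P)-[220,180])*10)
E
```

```text
[539.19828786 241.72186252   4.09866473] [-5.17803126e-05  9.92965427e-01  1.18403874e-01  4.25766545e-04] [-1.29242799 -0.33860356  3.73317034] 44.64678971833229 63.74117732048035
[452.78651094 566.30254077]
[457.06716172 577.87582525]
```

View pics/side4.png

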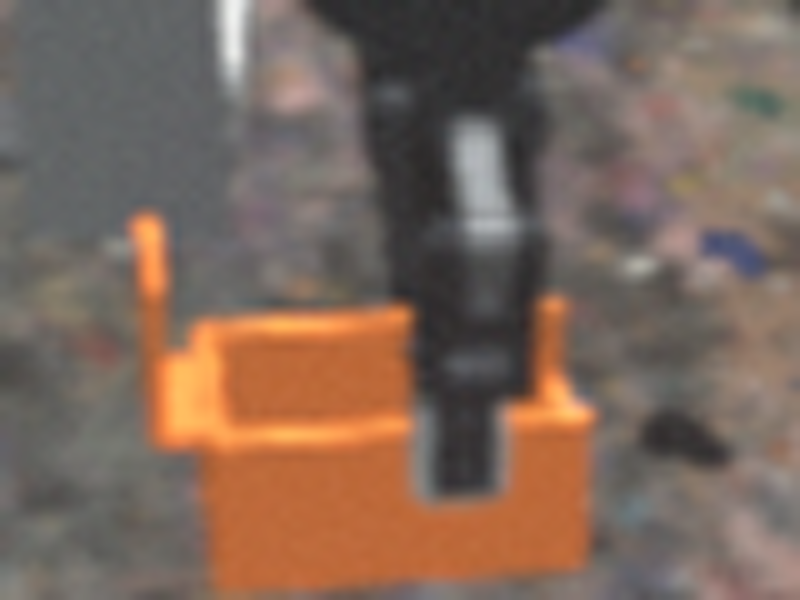

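Request:
send_rows:
  commands:
    - [0,0,0,0.4,0]
    - [0,0,0,0.7,0]
    - [0,0,0,0.8,0]
    - [0,0,0,0.8,0]
    - [0,0.2,-0.1,0.8,9]
    - [0,0.3,-0.2,0.8,9]
    - [0,0.3,-0.3,0.7,9]
    - [0,0.3,-0.3,0.3,9]
    - [0,0.3,-0.3,0.2,9]
    - [0,0.3,-0.2,0,9]
    - [0,0.3,-0.2,0,9]
    - [0,0.2,-0.2,0,9]

```text
time: 6.75
ee_pos: [626.8, 169.2, 224.2]
tcp_rot: [-0.0, 0.732, 0.681, -0.0]
wrist_force: [-0.3, 0.0, -1.4]
grip_width: 0.525
grip_force: 63.2
```

Request:
send_rows:
  commands:
    - [0,0.05,-0.15,0,9.7]
    - [0,0,0,0,0]
    - [0,0,0,0,0]

```text
time: 7.12
ee_pos: [628.5, 163.8, 224.0]
tcp_rot: [-0.0, 0.675, 0.738, -0.0]
wrist_force: [-0.1, -0.7, -1.1]
grip_width: 0.523
grip_force: 63.3
```

```bash
python3 - <<'E'
from h import *
c=snap('side','side5',(170,40,330,160));s=r.sense();print(s['ee_pos'],s['tcp_rot'],s['wrist_force'],s['qpos'])
c=snap('top','top5',(220,100,380,220))
E
```

```text
[628.51837898 163.93768698 223.96471057] [-7.65866631e-05  6.74537704e-01  7.38240394e-01  2.79102373e-05] [ 0.42847138  0.13679356 -1.38346835] [ 8.36401522e-02  4.31527173e-01  1.25108153e+00  1.51269669e-04
  1.45904704e+00 -6.49642269e-03]
```

View pics/side5.png

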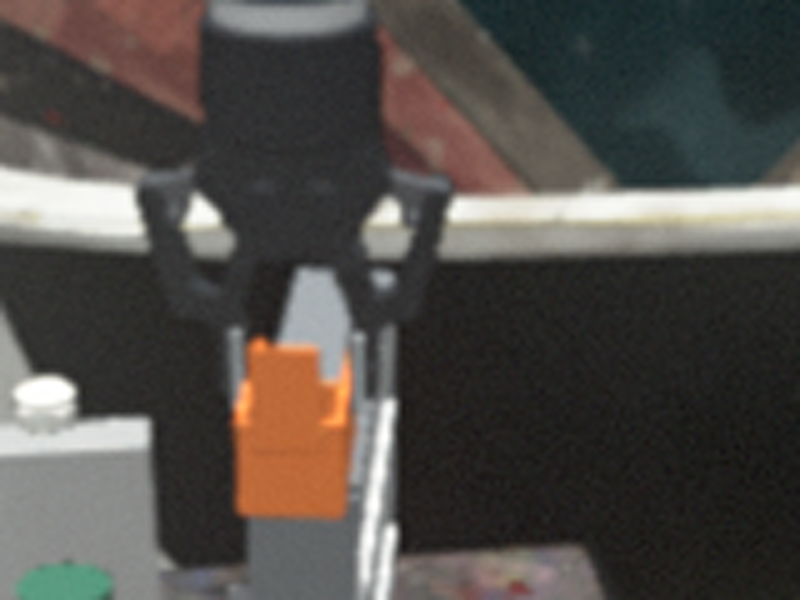

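Request:
send_rows:
  commands:
    - [0,0,0.05,-0.3,0]
    - [0,0,0,-0.2,0]
    - [0,0,0.07,-0.1,0]
    - [0,-0.01,0.07,-0.1,0]
    - [0,0,0,0,0]

```text
time: 7.85
ee_pos: [628.5, 171.0, 198.4]
tcp_rot: [0.001, 0.674, 0.739, 0.0]
wrist_force: [-4.3, -1.1, 14.4]
grip_width: 0.519
grip_force: 66.1
```

Request:
send_rows:
  commands:
    - [0,0,0.06,-0.08,0]
    - [0,0,0.06,-0.08,0]
    - [0,0,0.05,-0.09,0]
    - [0,0,0.04,-0.09,0]
    - [0,0,0,0,0]

```text
time: 8.48
ee_pos: [627.8, 182.0, 185.6]
tcp_rot: [-0.0, 0.673, 0.739, 0.002]
wrist_force: [-6.9, 5.8, 17.3]
grip_width: 0.52
grip_force: 71.6
```

```bash
cat > pit.py <<'E'
from h import *
# fit bin pose (x,y,pitch,zc) at given yaw from orange pixels
def pitch(yaw,pts=(-13,12),dz=31):
    s=r.sense();e=s['ee_pos'];V=[]
    for n in('top','side'):
        c=r.capture(n);hsv=cv2.cvtColor(c['img'],cv2.COLOR_RGB2HSV)
        m=cv2.inRange(hsv,(6,150,80),(22,255,255))
        u=np.int32(proj(c,e+[0,0,30]));w=np.zeros_like(m);w[max(0,u[1]-45):u[1]+45,max(0,u[0]-45):u[0]+45]=1
        m=m*w;V.append((c,m>0))
    out=[]
    v=V[1]
    for th in range(-10,62,2):
        a=np.radians(th);R=np.array([[np.cos(a),0,np.sin(a)],[0,1,0],[-np.sin(a),0,np.cos(a)]])
        Y=np.array([[np.cos(yaw),-np.sin(yaw),0],[np.sin(yaw),np.cos(yaw),0],[0,0,1]])
        cc=e+[0,0,dz]-Y@R@np.array([pts[0],0,pts[1]])
        S=[sil(c,BIN,*cc,yaw,a) for c,_ in V]
        out.append([th]+[round(float((s&m).sum()/max(1,m.sum())),2) for s,(_,m) in zip(S,V)]+[round(float((s&m).sum()/(s|m).sum()),3) for s,(_,m) in zip(S,V)])
    return out,s
E
python3 - <<'E'
from pit import *
o,s=pitch(1.66);print(s['ee_pos'],s['wrist_force'])
for l in o[5:30]: print(l)
E
```

```text
[627.84999109 182.01916295 185.62940967] [-6.85830016  5.78121849 17.31129971]
[0, 0.75, 0.98, 0.193, 0.743]
[2, 0.78, 0.98, 0.205, 0.736]
[4, 0.82, 0.98, 0.215, 0.726]
[6, 0.85, 0.99, 0.223, 0.716]
[8, 0.87, 0.99, 0.226, 0.704]
[10, 0.91, 0.99, 0.232, 0.699]
[12, 0.92, 0.99, 0.234, 0.696]
[14, 0.94, 0.99, 0.239, 0.678]
[16, 0.96, 0.99, 0.24, 0.673]
[18, 0.97, 0.99, 0.241, 0.674]
[20, 0.97, 0.99, 0.241, 0.67]
[22, 0.98, 0.99, 0.239, 0.661]
[24, 0.98, 0.99, 0.238, 0.657]
[26, 0.98, 0.99, 0.24, 0.654]
[28, 0.98, 0.99, 0.237, 0.651]
[30, 0.98, 0.99, 0.235, 0.648]
[32, 0.97, 0.99, 0.235, 0.648]
[34, 0.96, 0.99, 0.23, 0.645]
[36, 0.96, 0.99, 0.23, 0.646]
[38, 0.96, 0.98, 0.229, 0.643]
[40, 0.95, 0.98, 0.226, 0.642]
[42, 0.94, 0.98, 0.225, 0.642]
[44, 0.94, 0.98, 0.225, 0.635]
[46, 0.94, 0.97, 0.225, 0.633]
[48, 0.93, 0.97, 0.222, 0.632]
```

Request:
send_rows:
  commands:
    - [0,0,0.03,-0.09,0]
    - [0,0,0.02,-0.09,0]
    - [0,0,0.02,-0.1,0]
    - [0,0,0,-0.1,0]
    - [0,0,0,0,0]

```text
time: 9.2
ee_pos: [627.4, 187.8, 170.7]
tcp_rot: [-0.002, 0.673, 0.74, 0.003]
wrist_force: [-9.5, 14.7, 18.9]
grip_width: 0.522
grip_force: 81.5
```

```bash
python3 - <<'E'
from h import *
c=snap('side','side6',(170,40,330,160));s=r.sense();print(s['ee_pos'],s['wrist_force'])
E
```

```text
[627.3632124  187.80972442 170.67873721] [-9.54127723 14.01017102 18.87955299]
```

View pics/side6.png

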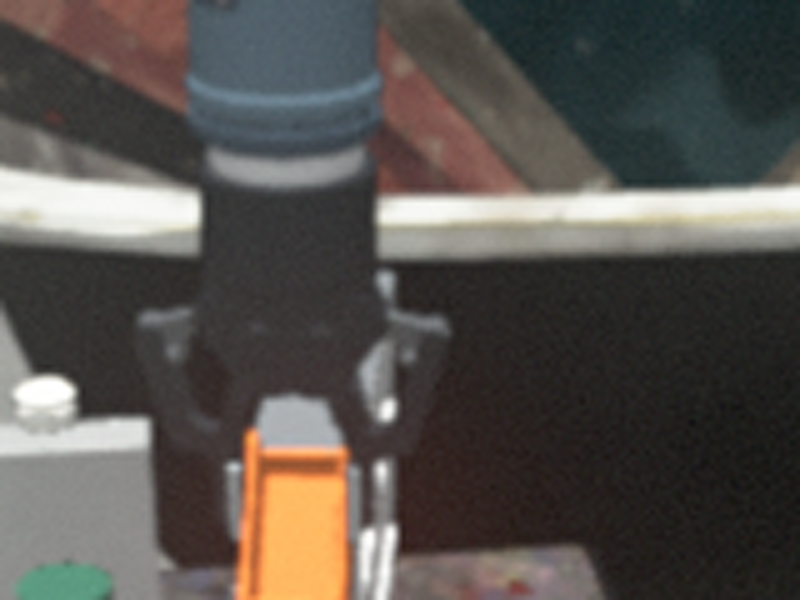

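Request:
send_rows:
  commands:
    - [0,0,0.1,0.5,0]
    - [0,-0.2,0.1,0.6,0]
    - [0,-0.6,0.1,0.4,-4]
    - [0,-0.6,0.1,0,-9]
    - [0,-0.6,0,0,-10]
    - [0,-0.5,0,0,-10]
    - [0,-0.4,-0.2,0,-10]
    - [0,-0.2,-0.4,0,-10]
    - [0,0,-0.6,0,-10]
    - [0,0,-0.7,0,-9]
    - [0,0,-0.7,0,-9]
    - [0,0,-0.7,0,-9]

```text
time: 10.75
ee_pos: [504.0, 65.7, 226.3]
tcp_rot: [-0.0, 0.999, 0.044, -0.0]
wrist_force: [0.4, -0.6, -2.3]
grip_width: 0.523
grip_force: 78.3
```

Request:
send_rows:
  commands:
    - [0,0,-0.4,0,0]
    - [0,0,0,0,0]
    - [0,0,0,0,0]

```text
time: 11.12
ee_pos: [504.4, 51.1, 226.8]
tcp_rot: [-0.0, 0.999, 0.047, -0.0]
wrist_force: [0.0, 0.1, -0.0]
grip_width: 0.526
grip_force: 78.3
```

```bash
python3 - <<'E'
from pit import *
c=snap('side','side7',(170,40,330,160));s=r.sense();print(s['ee_pos'],s['tcp_rot'],s['wrist_force'])
o,s=pitch(2*np.arctan2(s['tcp_rot'][2],s['tcp_rot'][1]));
for l in o[10:]: print(l)
print((proj(c,s['ee_pos']+[0,0,31])-[170,40])*5)
E
```

```text
[504.35304999  51.27792597 226.82490514] [-2.43121532e-04  9.98884621e-01  4.72170820e-02 -4.78927785e-05] [-0.08317918 -0.00265338 -1.32589568]
[10, 1.0, 0.75, 0.172, 0.492]
[12, 1.0, 0.77, 0.17, 0.508]
[14, 1.0, 0.79, 0.169, 0.523]
[16, 1.0, 0.8, 0.169, 0.536]
[18, 1.0, 0.82, 0.167, 0.553]
[20, 1.0, 0.83, 0.167, 0.571]
[22, 1.0, 0.84, 0.167, 0.58]
[24, 1.0, 0.86, 0.166, 0.594]
[26, 1.0, 0.87, 0.165, 0.601]
[28, 1.0, 0.88, 0.165, 0.606]
[30, 1.0, 0.88, 0.165, 0.611]
[32, 1.0, 0.88, 0.165, 0.618]
[34, 1.0, 0.88, 0.166, 0.613]
[36, 1.0, 0.89, 0.167, 0.617]
[38, 1.0, 0.86, 0.166, 0.601]
[40, 1.0, 0.85, 0.167, 0.579]
[42, 1.0, 0.84, 0.167, 0.559]
[44, 1.0, 0.81, 0.168, 0.541]
[46, 1.0, 0.8, 0.17, 0.53]
[48, 1.0, 0.78, 0.171, 0.512]
[50, 1.0, 0.76, 0.174, 0.49]
[52, 1.0, 0.74, 0.176, 0.474]
[54, 1.0, 0.73, 0.179, 0.458]
[56, 0.98, 0.72, 0.178, 0.451]
[58, 0.96, 0.71, 0.175, 0.441]
[60, 0.93, 0.7, 0.173, 0.432]
[590.39841759 302.31264878]
```

View pics/side7.png

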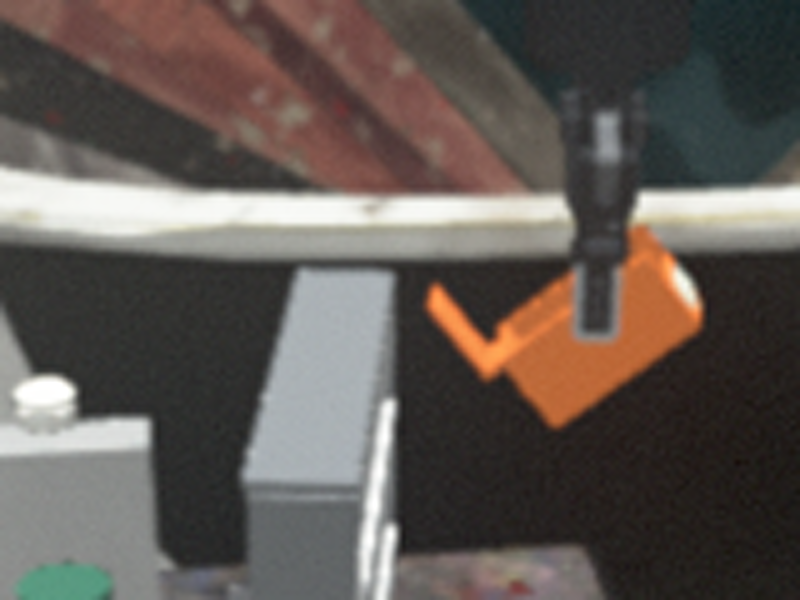

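```bash
cat > fit2.py <<'E'
from h import *
from scipy.optimize import minimize
def fitside(yaw,guess,ycen,box):  # fit xc,zc,pitch in the side view; box = window; ignore dark finger pixels
    c=r.capture('side');hsv=cv2.cvtColor(c['img'],cv2.COLOR_RGB2HSV)
    m=cv2.inRange(hsv,(4,140,70),(24,255,255));m=cv2.bitwise_or(m,0)
    x0,y0,x1,y1=box;w=np.zeros((384,512),bool);w[y0:y1,x0:x1]=1
    return c,(m>0)&w,w
def cost_fn(c,m,ign,yaw,yc):
    M=cv2.GaussianBlur(m.astype(np.float32),(0,0),1);k=~ign
    def f(s): 
        S=cv2.GaussianBlur(sil(c,BIN,s[0],yc,s[1],yaw,s[2]).astype(np.float32),(0,0),1);return (np.abs(S-M)*k).sum()/M.sum()
    return f
E
python3 - <<'E'
from fit2 import *
s=r.sense();e=s['ee_pos'];yaw=2*np.arctan2(s['tcp_rot'][2],s['tcp_rot'][1])
c,m,w=fitside(yaw,None,None,(250,80,315,130))
ign=np.zeros((384,512),bool);ign[60:109,283:298]=1;ign[80:100,288:296]=1
yc=e[1]
best=None
for p in(.5,.7,.85):
  x0=np.array([e[0]+15,e[2]+25,p])
  f=cost_fn(c,m,ign,yaw,yc);S=np.vstack([x0,x0+[10,0,0],x0+[0,10,0],x0+[0,0,.15]])
  o=minimize(f,x0,method='Nelder-Mead',options=dict(initial_simplex=S,xatol=.02,fatol=1e-4));print(o.x,np.degrees(o.x[2]),o.fun,m.sum())
  best=o if best is None or o.fun<best.fun else best
a=best.x[2];d=np.array([e[0]-best.x[0],e[2]+31-best.x[1]]) # pivot rel centre
print('yaw',yaw,'TCP in bin frame',(d[0]*np.cos(a)-(d[1]-31)*np.sin(a)),d[0]*np.sin(a)+(d[1]-31)*np.cos(a),'centre-TCP',best.x[:2]-e[[0,2]])
E
```

```text
[502.26710856 246.98357201   0.65131744] 37.317740247318035 0.0826382040977478 874
[501.28218554 247.12001174   0.65294394] 37.4109322781564 0.07260039448738098 874
[501.71232577 247.09762062   0.63725831] 36.51221133783859 0.07846240699291229 874
yaw 0.09433174795645821 TCP in bin frame 14.745627588233475 -14.18056000117768 centre-TCP [-3.09735422 20.22197349]
```

```bash
python3 - <<'E'
from fit2 import *
s=r.sense();e=s['ee_pos'];yaw=2*np.arctan2(s['tcp_rot'][2],s['tcp_rot'][1])
c,m,w=fitside(yaw,None,None,(250,80,315,130))
ign=np.zeros((384,512),bool);ign[60:109,283:298]=1
t=r.capture('top');hsv=cv2.cvtColor(t['img'],cv2.COLOR_RGB2HSV);mt=cv2.inRange(hsv,(4,140,70),(24,255,255))>0
u=proj(t,e+[0,0,30]);print('tcp px',u);box=np.zeros_like(mt);a,b=np.int32(u);box[b-60:b+40,a-45:a+45]=1;mt&=box
ys,xs=np.nonzero(mt);print(len(ys),[(int(y),int(xs[ys==y].min()),int(xs[ys==y].max()),int((ys==y).sum())) for y in np.unique(ys)])
# joint fit: bin orange not seen where the gripper hides it -> top penalises only rows above the lowest seen tongue row
top=np.unique(ys);ignt=np.ones_like(mt);
lo=top[min(len(top)-1,9)]
ignt[b-60:top[0]+8,:]=False
def f(q):
    C=0
    for cc,mm,ig in((c,m,ign),(t,mt,ignt)):
        S=cv2.GaussianBlur(sil(cc,BIN,q[0],q[1],q[2],yaw,q[3]).astype(np.float32),(0,0),1);M=cv2.GaussianBlur(mm.astype(np.float32),(0,0),1)
        C+=(np.abs(S-M)*~ig).sum()/(M*~ig).sum()
    return C
for y0 in(-10,0,10):
    x0=np.array([e[0]+2,e[1]+y0,e[2]+15,.65]);S=np.vstack([x0]+[x0+v for v in np.diag([8,8,8,.1])])
    o=minimize(f,x0,method='Nelder-Mead',options=dict(initial_simplex=S,xatol=.02,fatol=1e-4,maxfev=600));print((o.x[:3]-e).round(1),np.degrees(o.x[3]).round(1),o.fun)
E
```

```text
tcp px [339.28257056 219.3452299 ]
285 [(181, 329, 334, 6), (182, 329, 335, 7), (183, 329, 335, 7), (184, 329, 335, 7), (185, 328, 335, 8), (186, 328, 334, 7), (187, 328, 334, 7), (188, 328, 334, 7), (189, 328, 334, 7), (190, 328, 334, 7), (191, 328, 334, 7), (192, 328, 334, 7), (193, 327, 333, 7), (194, 327, 333, 7), (195, 327, 333, 7), (196, 327, 333, 7), (197, 327, 333, 7), (198, 327, 333, 7), (199, 327, 333, 7), (200, 325, 333, 9), (201, 324, 333, 10), (202, 324, 333, 10), (203, 324, 333, 10), (204, 324, 333, 10), (205, 324, 332, 9), (206, 324, 332, 9), (207, 325, 332, 8), (208, 324, 331, 8), (209, 324, 331, 8), (210, 324, 330, 7), (211, 324, 328, 5), (212, 324, 326, 3), (213, 325, 325, 1), (227, 328, 330, 2), (228, 328, 331, 4), (229, 328, 332, 5), (230, 328, 332, 5), (231, 328, 331, 4), (232, 329, 331, 3), (233, 329, 331, 3), (234, 329, 331, 3), (235, 329, 331, 3), (236, 329, 331, 3), (237, 330, 331, 2), (238, 330, 331, 2), (239, 330, 331, 2), (240, 330, 331, 2), (241, 331, 331, 1), (242, 331, 331, 1)]
[-8.1 12.6 16.8] 29.8 1.4177489280700684
[-9.1  9.6 21. ] 36.5 1.3840547800064087
[-9.8  7.3 26.4] 41.6 1.3906413316726685
```

```bash
python3 - <<'E'
from h import *
np.set_printoptions(precision=1,suppress=True)
t=r.capture('top');c=r.capture('side');e=r.sense()['ee_pos'];y=.0943
m=cv2.inRange(cv2.cvtColor(c['img'],cv2.COLOR_RGB2HSV),(4,140,70),(24,255,255));m[:,:250]=0;m[:80]=0;m[130:]=0;m[:,315:]=0
ys,xs=np.nonzero(m);print([(int(x),int(ys[xs==x].min()),int(ys[xs==x].max())) for x in range(xs.min(),xs.min()+14)])
p,g=tri(t,(328.5,180.8),c,(257,97));print(p,g,p-e)
# predictions of tongue top-left corner for pivot models
for th in(34,37,40):
  a=np.radians(th)
  for pz in(12,20):
    P=np.array([-13,pz]);q=np.array([58,61]);d=q-P;v=np.array([d[0]*np.cos(a)+d[1]*np.sin(a),-d[0]*np.sin(a)+d[1]*np.cos(a)])+[0,pz+18.9]
    print(th,pz,v[0]*np.cos(y)-15*np.sin(y),v[0]*np.sin(y)+15*np.cos(y),v[1])
print(proj(t,[616,-1,198]),proj(c,[616-.09*138,-1+138,198]),proj(c,[616-.09*138+56,-1+138+5,198]))
E
```

```text
[(255, 99, 102), (256, 97, 103), (257, 97, 104), (258, 97, 105), (259, 98, 106), (260, 100, 108), (261, 101, 109), (262, 102, 110), (263, 103, 111), (264, 104, 113), (265, 105, 114), (266, 107, 115), (267, 108, 115), (268, 107, 115)]
[578.6  71.8 270.9] 1.547557291753006 [74.2 21.  44. ]
34 12 84.46645701112023 23.055822981091673 31.82014490877401
34 20 80.01278951728149 22.63459280053119 33.187844328333675
37 12 84.3967057220445 23.049225868008506 27.304273348521917
37 20 79.60357621471286 22.595889194218596 28.91518926814358
40 12 84.09175762629314 23.020383719012735 22.798257425085637
40 20 78.97230374028187 22.536183116305217 24.66990188013381
[357.1 169.3] [242.6 136. ] [218.9 135.6]
```

```bash
sed -i 's/^px,pz=.*/px,pz=0,0/; s/np.arange(-110,-29)/np.arange(-120,-29)/' plan.py; python3 - <<'E'
from plan import *
# per theta: for each centre x, the z window (clearance>1) and best z
for t in(30,32,34,36,38,40,44):
    row=[]
    for x in range(-84,-44,4):
        d=D[t//2][:,x+120]; j=np.argmax(np.where((zs>-15)&(zs<60),d,0)); row.append((x,int(zs[j]),round(float(d[j]),1)))
    print(t,row)
E
```

```text
30 [(-84, -4, 12.8), (-80, -2, 10.4), (-76, 0, 7.9), (-72, 2, 5.4), (-68, 6, 4.0), (-64, 13, 4.0), (-60, 19, 4.3), (-56, 22, 6.5), (-52, 24, 8.5), (-48, 24, 9.3)]
32 [(-84, -1, 12.7), (-80, 1, 10.3), (-76, 3, 8.0), (-72, 5, 5.8), (-68, 9, 4.6), (-64, 16, 4.4), (-60, 22, 4.7), (-56, 24, 6.5), (-52, 27, 8.8), (-48, 26, 9.0)]
34 [(-84, 2, 12.5), (-80, 3, 10.1), (-76, 5, 7.9), (-72, 8, 5.8), (-68, 12, 5.1), (-64, 18, 5.0), (-60, 24, 5.0), (-56, 27, 6.6), (-52, 29, 8.8), (-48, 28, 8.6)]
36 [(-84, 4, 12.4), (-80, 6, 10.4), (-76, 8, 8.3), (-72, 10, 6.2), (-68, 15, 5.5), (-64, 20, 5.7), (-60, 26, 5.5), (-56, 29, 7.0), (-52, 31, 9.0), (-48, 30, 8.2)]
38 [(-84, 7, 12.6), (-80, 8, 10.1), (-76, 10, 8.1), (-72, 13, 6.5), (-68, 17, 6.2), (-64, 22, 6.1), (-60, 27, 6.0), (-56, 31, 7.2), (-52, 33, 9.1), (-48, 32, 8.0)]
40 [(-84, 10, 12.7), (-80, 11, 10.4), (-76, 13, 8.6), (-72, 15, 6.9), (-68, 20, 6.4), (-64, 24, 6.5), (-60, 29, 6.7), (-56, 33, 7.3), (-52, 35, 9.1), (-48, 34, 7.7)]
44 [(-84, 15, 13.0), (-80, 16, 10.9), (-76, 18, 9.5), (-72, 20, 8.1), (-68, 24, 7.7), (-64, 28, 7.7), (-60, 32, 7.7), (-56, 36, 8.0), (-52, 38, 9.0), (-48, 37, 8.0)]
```

Request:
send_rows:
  commands:
    - [0,0,0,-0.5,0]
    - [0,0,0,-0.8,0]
    - [0,0,0,-0.8,0]
    - [0,0.2,0,-0.7,0]
    - [0,0.3,0,-0.4,0]
    - [0,0,0,0,0]
    - [0,0,0,0,0]

```text
time: 12.4
ee_pos: [524.5, 50.5, 99.5]
tcp_rot: [0.0, 0.999, 0.046, 0.0]
wrist_force: [0.3, 0.2, -0.4]
grip_width: 0.523
grip_force: 78.4
```

```bash
python3 - <<'E'
from h import *
np.set_printoptions(precision=1,suppress=True)
t=r.capture('top');e=r.sense()['ee_pos'];print(e,r.sense()['wrist_force'])
mt=cv2.inRange(cv2.cvtColor(t['img'],cv2.COLOR_RGB2HSV),(4,140,70),(24,255,255))
u=proj(t,e+[40,15,40]).astype(int);print(u)
mt[:u[1]-40]=0;mt[u[1]+40:]=0;mt[:,:u[0]-30]=0;mt[:,u[0]+30:]=0
ys,xs=np.nonzero(mt);print([(int(y),int(xs[ys==y].min()),int(xs[ys==y].max())) for y in np.unique(ys)][:26])
c=snap('side','side8',(200,100,320,190))
m=cv2.inRange(cv2.cvtColor(c['img'],cv2.COLOR_RGB2HSV),(4,140,70),(24,255,255));m[:,:200]=0;m[:90]=0;m[195:]=0;m[:,315:]=0
ys,xs=np.nonzero(m);print([(int(x),int(ys[xs==x].min()),int(ys[xs==x].max())) for x in range(xs.min(),xs.max()+1)])
E
```

```text
[524.6  50.4  99.8] [ 0.7  0.4 -1. ]
[322 197]
[(183, 321, 322), (184, 321, 322), (185, 320, 322), (186, 320, 322), (187, 320, 322), (188, 320, 322), (189, 320, 322), (190, 319, 321), (191, 320, 321), (192, 320, 321), (193, 320, 321), (194, 320, 321), (195, 320, 321), (196, 319, 321), (197, 319, 321), (198, 319, 320), (199, 317, 320), (200, 317, 320), (201, 317, 320), (202, 317, 320), (203, 317, 321), (204, 317, 321), (205, 317, 321), (206, 317, 321), (207, 317, 321), (208, 317, 320)]Traceback (most recent call last):
  File "<stdin>", line 10, in <module>
    return umr_minimum(a, axis, None, out, keepdims, initial, where)
ValueError: zero-size array to reduction operation minimum which has no identity
```

View pics/side8.png

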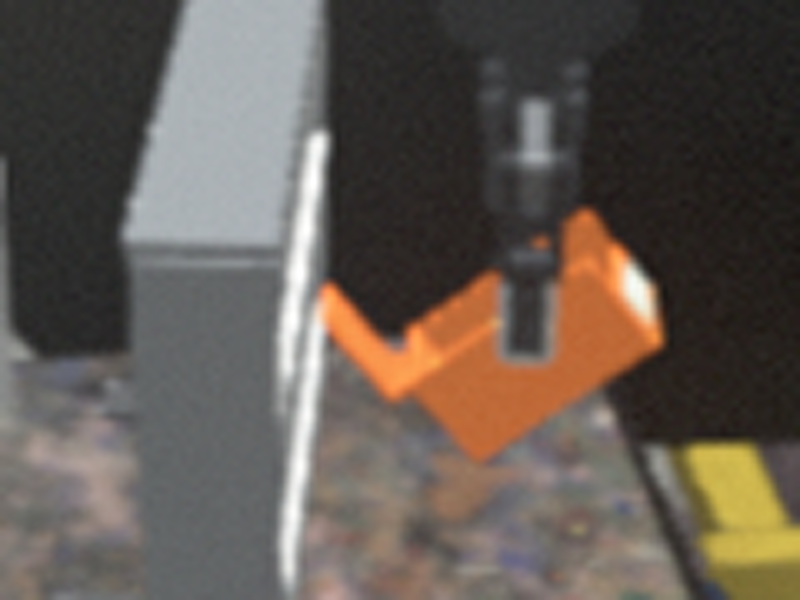

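```bash
python3 - <<'E'
from h import *
np.set_printoptions(precision=1,suppress=True)
t=r.capture('top');c=r.capture('side');e=r.sense()['ee_pos']
yw=.0943;n=np.array([-np.sin(yw),np.cos(yw),0]);ex=np.array([np.cos(yw),np.sin(yw),0]);g0=np.array([616,-1,120.])
f=lambda u,v:(200+u/6.667-.0,100+v/6.667)
for st in((248.8,142.8),(248.5,143.5)):
  p,g=tri(t,(320.3,182.6),c,st);d=p-e;print('tongue tri rel',d@ex,d@n,d[2],g,'groove fr',(p-g0)@ex,(p-g0)@n,p[2]-120)
def onplane(px,off):
    o,w=ray(c,*px);k=((e-o)@n+off)/(w@n);q=o+k*w-e;return np.array([q@ex,q[2]])
P={k:onplane(f(*v[0]),v[1]) for k,v in dict(bb=((485,462),23),bf=((663,345),23),tf=((612,265),23),tb=((408,368),23),tt=((325,287),15),nk=((398,400),15),pad=((526,360),28)).items()}
for k in P: print(k,P[k])
d=P['bf']-P['bb'];print('len',np.hypot(*d),'th',np.degrees(np.arctan2(d[1],-d[0])))
d=P['tt']-P['nk'];print('len',np.hypot(*d),'th',np.degrees(np.arctan2(d[0],d[1])))
E
```

```text
tongue tri rel 74.90905957406541 13.856364926617921 47.07934588923152 1.130458515192323 groove fr -11.204873436539762 73.64977854768826 26.880290133416395
tongue tri rel 75.4877705158627 13.506598307003204 44.84340342589556 1.5754209625194018 groove fr -10.626162494742456 73.30001192807354 24.644347670080435
bb [ 12.6 -24.7]
bf [-54.1  28.7]
tf [-33.   62.4]
tb [43.3 16.8]
tt [75.5 47.1]
nk [47.2 -2. ]
pad [-1.9 23.9]
len 85.4762752442772 th 38.68328711042009
len 56.60854421471054 th 30.02141087777269
```

```bash
python3 - <<'E'
from h import *
np.set_printoptions(precision=0,suppress=True)
t=r.capture('top');c=r.capture('side')
yw=.092;n=np.array([-np.sin(yw),np.cos(yw),0]);ex=np.array([np.cos(yw),np.sin(yw),0]);g0=np.array([616,-1,0.])
for z in(190,154,120,70): print(z,[((proj(c,g0+y*n+[0,0,z])-[200,100])*6.667) for y in(138,73,0,-138)])
I=c['img'].astype(int).sum(2)
for row in range(100,190,6): print(row,(row-100)*6.667//1,I[row,236:252])
T=t['img'].astype(int).sum(2)
for y in(110,): 
  for z,x in((198,0),(198,56),(190,0),(154,0),(120,0)): print('top',z,x,proj(t,g0+y*n+x*ex+[0,0,z]))
u=int(proj(t,g0+110*n+[0,0,190])[0]);print(u,[(k,int(T[k,u])) for k in range(140,195)])
E
```

```text
190 [array([286., 260.]), array([296., 181.]), array([306., 103.]), array([323., -26.])]
154 [array([287., 349.]), array([297., 268.]), array([307., 186.]), array([324.,  52.])]
120 [array([288., 430.]), array([298., 346.]), array([308., 261.]), array([324., 123.])]
70 [array([290., 544.]), array([299., 457.]), array([309., 368.]), array([325., 223.])]
100 0.0 [531 536 528 531 533 533 533 522 528 524 524 462 329 195 136 140]
106 40.0 [528 520 528 531 528 530 532 526 539 523 467 395 332 199 127 137]
112 80.0 [532 529 532 538 525 532 531 531 517 468 402 380 292 168 133 128]
118 120.0 [529 528 530 534 530 531 523 524 467 398 374 347 281 169 110 118]
124 160.0 [531 529 525 525 528 527 521 469 417 509 689 713 497 212 113 129]
130 200.0 [528 535 530 527 526 527 465 411 466 652 712 567 354 187 108 130]
136 240.0 [466 462 469 474 473 442 404 473 661 726 634 434 321 185 124 123]
142 280.0 [306 306 305 311 308 317 407 628 734 673 463 364 330 282 170 110]
148 320.0 [304 308 307 304 310 399 637 752 717 530 568 690 606 485 464 478]
154 360.0 [306 307 306 297 319 444 663 702 520 561 720 719 498 35
[... 466 characters left out ...]
0 [304. 178.]
top 120 0 [302. 181.]
305 [(140, 282), (141, 284), (142, 274), (143, 261), (144, 282), (145, 306), (146, 318), (147, 328), (148, 430), (149, 546), (150, 573), (151, 567), (152, 568), (153, 571), (154, 571), (155, 570), (156, 573), (157, 570), (158, 569), (159, 575), (160, 571), (161, 572), (162, 574), (163, 574), (164, 575), (165, 574), (166, 578), (167, 578), (168, 579), (169, 579), (170, 579), (171, 581), (172, 575), (173, 529), (174, 423), (175, 360), (176, 372), (177, 460), (178, 639), (179, 716), (180, 670), (181, 441), (182, 369), (183, 493), (184, 665), (185, 707), (186, 621), (187, 420), (188, 314), (189, 267), (190, 239), (191, 255), (192, 279), (193, 311), (194, 323)]
```

Request:
send_rows:
  commands:
    - [0,0.18,0.016,-0.05,0]
    - [0,0.17,0.016,-0.05,0]
    - [0,0.1,0.01,0.05,0]
    - [0,0.1,0.01,0.05,0]
    - [0,0,0,0,0]
    - [0,0,0,0,0]

```text
time: 13.45
ee_pos: [540.3, 52.4, 96.7]
tcp_rot: [-0.0, 0.999, 0.046, -0.007]
wrist_force: [-14.1, -3.1, 0.9]
grip_width: 0.523
grip_force: 78.6
```

```bash
cat > tip.py <<'E'
from h import *
np.set_printoptions(precision=1,suppress=True)
t=r.capture('top');c=r.capture('side');e=r.sense()['ee_pos'];print(e,r.sense()['wrist_force'])
def om(c,b):
    m=cv2.inRange(cv2.cvtColor(c['img'],cv2.COLOR_RGB2HSV),(4,120,60),(26,255,255));w=np.zeros_like(m);w[b[1]:b[3],b[0]:b[2]]=1;m=m*w
    n,l,s,_=cv2.connectedComponentsWithStats(m,connectivity=8);return l==1+np.argmax(s[1:,4])
m=om(c,(225,100,315,195));ys,xs=np.nonzero(m)
print('side',[(int(x),int(ys[xs==x].min()),int(ys[xs==x].max())) for x in range(xs.min(),xs.min()+36)])
m=om(t,(300,165,345,235));ys,xs=np.nonzero(m)
print('top',[(int(y),int(xs[ys==y].min()),int(xs[ys==y].max())) for y in np.unique(ys)][:24])
E
python3 tip.py
```

```text
[540.3  52.4  96.8] [-14.4  -2.5   1.1]
side [(242, 147, 149), (243, 145, 150), (244, 146, 151), (245, 147, 153), (246, 149, 153), (247, 149, 154), (248, 150, 156), (249, 150, 158), (250, 150, 159), (251, 152, 160), (252, 153, 161), (253, 154, 161), (254, 153, 160), (255, 150, 160), (256, 149, 160), (257, 148, 161), (258, 147, 162), (259, 146, 163), (260, 146, 164), (261, 145, 165), (262, 145, 166), (263, 144, 167), (264, 143, 168), (265, 142, 169), (266, 142, 169), (267, 142, 169), (268, 155, 168), (269, 156, 167), (270, 156, 166), (271, 156, 166), (272, 156, 165), (273, 156, 164), (274, 156, 164), (275, 156, 163), (276, 155, 162), (277, 134, 162)]
top [(188, 318, 318), (189, 318, 318), (190, 318, 318), (191, 318, 318), (192, 316, 319), (193, 316, 319), (194, 315, 319), (195, 316, 319), (196, 316, 319), (197, 316, 319), (198, 316, 319), (199, 316, 319), (200, 316, 318)]
```

```bash
python3 - <<'E'
from h import *
c=snap('side','side9',(222,118,286,166))
E
```

```text
(no output)
```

View pics/side9.png

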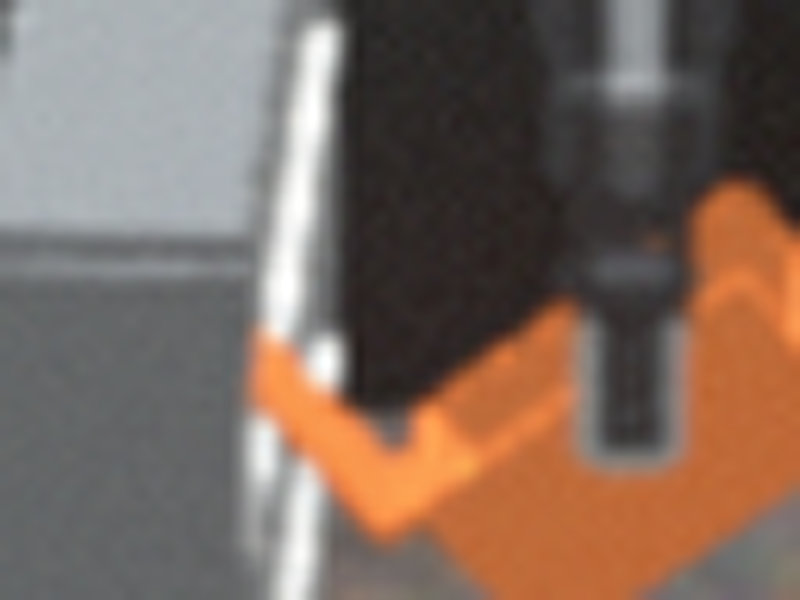

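Request:
send_rows:
  commands:
    - [0,-0.2,-0.02,0,0]
    - [0,0,0,0.12,0]
    - [0,0,0,0.12,0]
    - [0,0,0,0,0]
    - [0,0,0,0,0]

```text
time: 14.22
ee_pos: [538.7, 51.7, 108.7]
tcp_rot: [0.0, 0.999, 0.046, 0.0]
wrist_force: [-0.1, -0.7, -0.9]
grip_width: 0.523
grip_force: 78.6
```

Request:
send_rows:
  commands:
    - [0,0.1,0.01,0,0]
    - [0,0.1,0.01,0.12,0]
    - [0,0.1,0.01,0.13,0]
    - [0,0,0,0,0]
    - [0,0,0,0,0]

```text
time: 14.85
ee_pos: [550.3, 52.9, 118.5]
tcp_rot: [-0.0, 0.999, 0.046, -0.0]
wrist_force: [0.8, 1.0, -0.8]
grip_width: 0.524
grip_force: 78.6
```

Request:
send_rows:
  commands:
    - [0,0.1,0.01,0.13,0]
    - [0,0.1,0.01,0.13,0]
    - [0,0,0,0,0]
    - [0,0,0,0,0]

```text
time: 15.35
ee_pos: [558.3, 53.7, 128.9]
tcp_rot: [-0.0, 0.999, 0.046, -0.0]
wrist_force: [-0.4, 0.4, -0.4]
grip_width: 0.525
grip_force: 78.6
```

Request:
send_rows:
  commands:
    - [0,0.1,0.01,0.08,0]
    - [0,0,0,0,0]
    - [0,0,0,0,0]

```text
time: 15.72
ee_pos: [562.4, 54.1, 132.1]
tcp_rot: [0.0, 0.999, 0.046, -0.0]
wrist_force: [-0.2, -0.4, -1.6]
grip_width: 0.523
grip_force: 78.6
```

```bash
python3 tip.py
```

```text
[562.3  54.1 132. ] [ 0.2  0.4 -1.5]
side [(243, 143, 147), (244, 143, 147), (245, 143, 147), (246, 142, 147), (247, 138, 146), (248, 137, 147), (249, 136, 148), (250, 135, 150), (251, 134, 151), (252, 133, 152), (253, 133, 154), (254, 132, 155), (255, 131, 156), (256, 131, 157), (257, 130, 157), (258, 130, 157), (259, 136, 156), (260, 143, 156), (261, 143, 155), (262, 143, 154), (263, 143, 153), (264, 143, 153), (265, 143, 152), (266, 143, 151), (267, 143, 151), (268, 123, 150), (269, 121, 150), (270, 121, 149), (271, 120, 149), (272, 119, 148), (273, 119, 148), (274, 119, 147), (275, 121, 146), (276, 121, 146), (277, 122, 145), (278, 123, 144)]
top [(176, 320, 320), (177, 320, 320), (178, 320, 320), (179, 320, 321), (180, 318, 321), (181, 317, 321), (182, 317, 321), (183, 317, 321), (184, 317, 321), (185, 317, 321), (186, 317, 320), (187, 317, 320), (188, 317, 319)]
```

Request:
send_rows:
  commands:
    - [0,0,0,-0.15,0]
    - [0,0,0,-0.15,0]
    - [0,0,0,-0.15,0]
    - [0,0,0,0,0]

```text
time: 16.32
ee_pos: [559.0, 53.7, 115.6]
tcp_rot: [0.0, 0.999, 0.046, -0.003]
wrist_force: [-16.7, -2.2, 19.7]
grip_width: 0.526
grip_force: 79.3
```

Request:
send_rows:
  commands:
    - [0,-0.1,-0.01,-0.1,0]
    - [0,0,0,-0.12,0]
    - [0,0,0,-0.12,0]
    - [0,0,0,0,0]

```text
time: 16.82
ee_pos: [553.6, 53.2, 101.0]
tcp_rot: [0.0, 0.999, 0.046, -0.004]
wrist_force: [-18.5, -2.6, 17.0]
grip_width: 0.523
grip_force: 77.6
```

```bash
python3 tip.py
```

```text
[553.5  53.2 101. ] [-18.1  -3.5  17. ]
side [(243, 144, 149), (244, 145, 151), (245, 146, 152), (246, 146, 152), (247, 147, 151), (248, 146, 152), (249, 142, 154), (250, 142, 156), (251, 141, 158), (252, 141, 160), (253, 141, 163), (254, 140, 164), (255, 140, 164), (256, 140, 164), (257, 139, 164), (258, 139, 164), (259, 139, 163), (260, 138, 163), (261, 138, 163), (262, 139, 162), (263, 154, 162), (264, 154, 162), (265, 154, 161), (266, 154, 161), (267, 154, 161), (268, 154, 160), (269, 154, 160), (270, 154, 160), (271, 135, 159), (272, 134, 159), (273, 134, 159), (274, 133, 158), (275, 133, 158), (276, 133, 157), (277, 132, 157), (278, 132, 157)]
top [(184, 317, 318), (185, 316, 318), (186, 316, 318), (187, 316, 318), (188, 316, 319), (189, 315, 319), (190, 315, 319), (191, 316, 319), (192, 315, 319), (193, 315, 319), (194, 315, 318)]
```

Request:
send_rows:
  commands:
    - [0,-0.02,0,-0.12,0]
    - [0,-0.02,0,-0.12,0]
    - [0,0,0,-0.08,0]
    - [0,0,0,0,0]

```text
time: 17.42
ee_pos: [552.8, 53.1, 91.9]
tcp_rot: [0.001, 0.999, 0.047, -0.003]
wrist_force: [-27.4, -2.5, 40.5]
grip_width: 0.525
grip_force: 80.8
```

```bash
python3 tip.py
```

```text
[552.8  53.1  91.9] [-24.6  -3.2  41.5]
side [(243, 144, 149), (244, 144, 151), (245, 146, 152), (246, 146, 152), (247, 147, 152), (248, 147, 152), (249, 143, 155), (250, 142, 159), (251, 142, 162), (252, 142, 165), (253, 142, 166), (254, 142, 165), (255, 141, 165), (256, 141, 165), (257, 141, 165), (258, 141, 165), (259, 141, 164), (260, 140, 164), (261, 140, 164), (262, 140, 164), (263, 156, 164), (264, 157, 164), (265, 157, 163), (266, 157, 163), (267, 157, 163), (268, 157, 163), (269, 157, 163), (270, 157, 162), (271, 157, 162), (272, 138, 162), (273, 138, 162), (274, 138, 162), (275, 137, 161), (276, 137, 161), (277, 137, 161), (278, 137, 161)]
top [(184, 317, 317), (185, 316, 318), (186, 316, 318), (187, 316, 318), (188, 315, 318), (189, 315, 318), (190, 315, 318), (191, 315, 318), (192, 315, 318), (193, 315, 317), (194, 315, 317), (195, 315, 317)]
```

Request:
send_rows:
  commands:
    - [0,0,0,0.1,0]
    - [85,0,0,0,0]
    - [85,0,0,0,0]
    - [85,0,0,0,0]
    - [85,0,0,0,0]
    - [85,0,0,0,0]

```text
time: 18.27
ee_pos: [556.9, 53.8, 91.5]
tcp_rot: [-0.0, 0.999, 0.046, -0.0]
wrist_force: [0.2, 0.0, -0.6]
grip_width: 0.993
grip_force: 0.0
```

```bash
python3 tip.py
```

```text
[556.9  53.7  91.6] [ 0.1  0.1 -0.4]
side [(243, 144, 148), (244, 144, 150), (245, 145, 152), (246, 146, 152), (247, 147, 152), (248, 147, 152), (249, 143, 154), (250, 142, 158), (251, 142, 161), (252, 142, 163), (253, 141, 165), (254, 141, 165), (255, 141, 165), (256, 141, 165), (257, 141, 165), (258, 140, 164), (259, 140, 164), (260, 140, 164), (261, 144, 163), (262, 157, 163), (263, 157, 163), (264, 158, 163), (265, 158, 163), (266, 158, 163), (267, 158, 162), (268, 158, 162), (269, 157, 162), (270, 156, 162), (271, 137, 162), (272, 137, 161), (273, 137, 161), (274, 136, 161), (275, 136, 160), (276, 136, 160), (277, 136, 160), (278, 136, 160)]
top [(184, 317, 317), (185, 316, 318), (186, 316, 318), (187, 316, 318), (188, 315, 318), (189, 315, 318), (190, 315, 318), (191, 315, 318), (192, 316, 317)]
```

Request:
send_rows:
  commands:
    - [0,0,0,0,0]
    - [0,0,0,0,0]
    - [0,0,0,0,0]
    - [0,0,0,0.05,0]
    - [0,0.1,0.01,0,0]
    - [0,0.1,0.01,0,0]
    - [0,0,0,-0.1,0]
    - [0,0,0,-0.1,0]
    - [0,0,0,0,0]

```text
time: 19.5
ee_pos: [558.2, 53.7, 90.0]
tcp_rot: [0.001, 0.999, 0.047, -0.005]
wrist_force: [-32.3, -5.4, 43.9]
grip_width: 0.525
grip_force: 71.3
```

```bash
python3 tip.py
```

```text
[558.2  53.7  90. ] [-31.8  -4.2  44.8]
side [(243, 144, 149), (244, 145, 151), (245, 146, 152), (246, 146, 151), (247, 146, 151), (248, 146, 152), (249, 142, 155), (250, 142, 160), (251, 142, 163), (252, 142, 165), (253, 142, 165), (254, 141, 165), (255, 141, 165), (256, 141, 165), (257, 141, 164), (258, 141, 164), (259, 140, 164), (260, 141, 164), (261, 157, 164), (262, 158, 163), (263, 158, 163), (264, 158, 163), (265, 158, 163), (266, 158, 163), (267, 158, 162), (268, 158, 162), (269, 139, 162), (270, 138, 162), (271, 138, 162), (272, 138, 162), (273, 137, 161), (274, 137, 161), (275, 137, 161), (276, 137, 161), (277, 137, 161), (278, 136, 160)]
top [(211, 339, 341), (212, 339, 341), (213, 339, 342), (214, 339, 342), (215, 339, 342), (216, 339, 342), (217, 339, 342), (218, 339, 341), (219, 339, 341), (220, 339, 341), (221, 339, 340), (222, 339, 340), (223, 339, 339)]
```

Request:
send_rows:
  commands:
    - [0,-0.05,0,0.15,0]
    - [0,0,0,0.15,0]
    - [0,0,0,0.1,0]
    - [0,0,0,0,0]

```text
time: 20.1
ee_pos: [564.1, 54.5, 102.5]
tcp_rot: [0.0, 0.999, 0.046, 0.001]
wrist_force: [-0.7, -0.2, -0.4]
grip_width: 0.526
grip_force: 65.4
```

```bash
python3 tip.py
```

```text
[563.4  54.6 101.9] [-0.2  0.  -0.6]
side [(242, 147, 147), (243, 143, 148), (244, 143, 148), (245, 143, 148), (246, 142, 148), (247, 139, 150), (248, 139, 151), (249, 138, 158), (250, 138, 161), (251, 138, 161), (252, 137, 161), (253, 137, 161), (254, 137, 161), (255, 137, 161), (256, 137, 161), (257, 136, 160), (258, 139, 160), (259, 153, 160), (260, 153, 160), (261, 154, 160), (262, 154, 159), (263, 154, 159), (264, 154, 159), (265, 154, 159), (266, 154, 158), (267, 153, 158), (268, 134, 158), (269, 134, 158), (270, 133, 158), (271, 133, 157), (272, 133, 158), (273, 133, 157), (274, 133, 157), (275, 132, 157), (276, 132, 156), (277, 132, 156)]
top [(208, 341, 341), (209, 340, 342), (210, 340, 342), (211, 340, 342), (212, 340, 343), (213, 340, 343), (214, 340, 343), (215, 340, 342), (216, 340, 342), (217, 340, 341), (218, 340, 341), (219, 340, 340), (220, 340, 340)]
```

Request:
send_rows:
  commands:
    - [0,0.1,0.01,0,0]
    - [0,0,0,0,0]
    - [0,0,0,0,0]

```text
time: 20.58
ee_pos: [566.8, 54.9, 101.5]
tcp_rot: [-0.0, 0.999, 0.046, -0.0]
wrist_force: [-0.2, -0.3, -0.3]
grip_width: 0.524
grip_force: 65.4
```

```bash
python3 tip.py
```

```text
[566.8  54.9 101.6] [ 0.9 -1.1 -0.3]
side [(242, 144, 147), (243, 143, 148), (244, 143, 148), (245, 143, 148), (246, 142, 151), (247, 139, 153), (248, 139, 157), (249, 138, 161), (250, 138, 162), (251, 137, 161), (252, 137, 161), (253, 137, 161), (254, 137, 161), (255, 137, 161), (256, 138, 160), (257, 140, 160), (258, 154, 160), (259, 154, 160), (260, 154, 160), (261, 154, 159), (262, 154, 159), (263, 154, 159), (264, 154, 159), (265, 154, 159), (266, 135, 158), (267, 134, 158), (268, 134, 158), (269, 134, 158), (270, 133, 158), (271, 133, 157), (272, 133, 158), (273, 133, 157), (274, 132, 157), (275, 132, 157), (276, 132, 156), (277, 132, 156)]
top [(206, 340, 341), (207, 340, 342), (208, 340, 342), (209, 340, 342), (210, 340, 342), (211, 340, 342), (212, 340, 342), (213, 340, 342), (214, 340, 342), (215, 340, 341), (216, 339, 341), (217, 339, 340), (218, 340, 340), (219, 340, 340)]
```

Request:
send_rows:
  commands:
    - [0,0,0,-0.12,0]
    - [0,0,0,-0.12,0]
    - [0,0,0,0,0]

```text
time: 21.05
ee_pos: [567.1, 54.8, 92.5]
tcp_rot: [0.0, 0.999, 0.046, 0.0]
wrist_force: [-0.2, 0.2, 2.7]
grip_width: 0.526
grip_force: 66.2
```

Request:
send_rows:
  commands:
    - [0,0,0,-0.1,0]
    - [0,0,0,-0.08,0]
    - [0,0,0,0,0]

```text
time: 21.42
ee_pos: [568.6, 54.8, 86.8]
tcp_rot: [0.0, 0.999, 0.046, 0.002]
wrist_force: [-1.3, 0.2, 10.6]
grip_width: 0.525
grip_force: 67.5
```

```bash
python3 tip.py
```

```text
[568.5  54.8  86.8] [-2.7  0.3  9.4]
side [(242, 146, 151), (243, 146, 151), (244, 146, 151), (245, 145, 156), (246, 143, 160), (247, 143, 164), (248, 142, 165), (249, 142, 165), (250, 141, 165), (251, 141, 165), (252, 141, 165), (253, 141, 165), (254, 141, 164), (255, 141, 164), (256, 141, 164), (257, 158, 164), (258, 159, 164), (259, 159, 164), (260, 159, 164), (261, 159, 164), (262, 159, 163), (263, 159, 163), (264, 159, 163), (265, 158, 163), (266, 140, 163), (267, 139, 163), (268, 139, 163), (269, 139, 163), (270, 139, 163), (271, 139, 163), (272, 139, 162), (273, 139, 162), (274, 139, 162), (275, 138, 162), (276, 138, 162), (277, 138, 162)]
top [(207, 339, 340), (208, 338, 340), (209, 338, 340), (210, 338, 341), (211, 339, 341), (212, 339, 341), (213, 339, 341), (214, 339, 341), (215, 339, 340), (216, 338, 339), (217, 339, 339)]
```

Request:
send_rows:
  commands:
    - [0,-0.03,0,-0.03,0]
    - [85,0,0,0,0]
    - [85,0,0,0,0]
    - [85,0,0,0,0]
    - [85,0,0,0,0]
    - [85,0,0,0,0]

```text
time: 22.28
ee_pos: [565.5, 54.9, 83.5]
tcp_rot: [-0.0, 0.999, 0.046, -0.0]
wrist_force: [0.5, 0.2, 0.9]
grip_width: 0.994
grip_force: 0.0
```

```bash
python3 tip.py
```

```text
[565.6  54.9  83.6] [-0.   0.6  0.4]
side [(241, 150, 150), (242, 147, 151), (243, 146, 151), (244, 146, 165), (245, 146, 165), (246, 144, 165), (247, 143, 166), (248, 143, 166), (249, 143, 166), (250, 143, 166), (251, 143, 166), (252, 143, 166), (253, 143, 166), (254, 143, 166), (255, 143, 166), (256, 143, 166), (257, 144, 166), (258, 160, 166), (259, 160, 167), (260, 160, 167), (261, 160, 167), (262, 160, 167), (263, 160, 167), (264, 160, 167), (265, 160, 167), (266, 160, 167), (267, 145, 167), (268, 144, 167), (269, 144, 167), (270, 144, 167), (271, 144, 167), (272, 144, 167), (273, 144, 167), (274, 144, 167), (275, 144, 167), (276, 144, 167)]
top [(181, 315, 316), (182, 314, 316), (183, 314, 316), (184, 314, 316), (185, 314, 316), (186, 314, 316), (187, 314, 316), (188, 314, 315)]
```

Request:
send_rows:
  commands:
    - [85,-0.1,0,0,0]
    - [85,0,0,0.4,0]
    - [85,0,0,0.8,0]
    - [85,0,0,0.8,0]
    - [85,-0.3,0,0.8,0]
    - [85,-0.6,0,0.6,0]
    - [85,-0.8,0,0,0]
    - [85,-0.8,0,0,0]
    - [85,-0.8,0,0,0]
    - [85,0,0,0,0]
    - [85,0,0,0,0]

```text
time: 23.75
ee_pos: [430.5, 54.8, 220.8]
tcp_rot: [0.0, 0.999, 0.046, 0.001]
wrist_force: [-0.2, 0.7, 0.2]
grip_width: 0.995
grip_force: 0.0
```

```bash
python3 tip.py; python3 - <<'E'
from fit2 import *
np.set_printoptions(precision=3,suppress=True)
c=r.capture('side');t=r.capture('top');V=[]
g0=np.array([616,-1,120.]);yw=.092;ex=np.array([np.cos(yw),np.sin(yw),0]);n=np.array([-np.sin(yw),np.cos(yw),0])
P0=g0-46*ex+60*n
for cc in(c,t):
    m=cv2.inRange(cv2.cvtColor(cc['img'],cv2.COLOR_RGB2HSV),(4,120,60),(26,255,255))>0
    u=proj(cc,P0-[0,0,15]).astype(int);w=np.zeros_like(m);w[u[1]-30:u[1]+30,u[0]-35:u[0]+35]=1;V.append((cc,m&w))
B=[box(-44,44,-23,23,-23,23)]
# side: ignore columns left of the panel front; top: all rows
def f(q):
    C=0
    for (cc,m),k in zip(V,(0,1)):
        S=cv2.GaussianBlur(sil(cc,BIN if 0 else B,q[0],q[1],q[2],q[3],q[4]).astype(np.float32),(0,0),1);M=cv2.GaussianBlur(m.astype(np.float32),(0,0),1)
        D=np.abs(S-M)
        if k==0: D[:,:247]=0
        else: D[:int(proj(t,P0+20*ex)[1])]=0
        C+=D.sum()/M.sum()
    return C
for p in(-.1,0,.1):
    x0=np.r_[P0-[0,0,15],yw,p];S=np.vstack([x0]+[x0+v for v in np.diag([6,6,6,.1,.1])])
    o=minimize(f,x0,method='Nelder-Mead',options=dict(initial_simplex=S,xatol=.01,fatol=1e-4,maxfev=900));d=o.x[:3]-g0
    print('centre in groove fr',d@ex,d@n,d[2],'yaw err',o.x[3]-yw,'pitch deg',np.degrees(o.x[4]),o.fun)
d=r.search_frame('blue_bin_center','top');print(d[0]['centre'],r.sense()['time'],r.sense()['ee_pos'])
E
```

```text
[430.6  54.8 220.2] [ 0.7 -0.5  0.8]
side [(241, 150, 150), (242, 146, 151), (243, 146, 151), (244, 146, 165), (245, 145, 165), (246, 144, 165), (247, 143, 166), (248, 143, 166), (249, 143, 166), (250, 143, 166), (251, 143, 166), (252, 143, 166), (253, 143, 166), (254, 143, 166), (255, 143, 166), (256, 143, 166), (257, 143, 166), (258, 143, 166), (259, 143, 167), (260, 143, 167), (261, 143, 167), (262, 143, 167), (263, 143, 167), (264, 143, 167), (265, 144, 167), (266, 144, 167), (267, 144, 167), (268, 144, 167), (269, 144, 167), (270, 144, 167), (271, 144, 167), (272, 144, 167), (273, 144, 167), (274, 144, 167), (275, 144, 167), (276, 144, 167)]
top [(175, 326, 330), (176, 319, 330), (177, 319, 330), (178, 319, 334), (179, 319, 335), (180, 316, 335), (181, 315, 335), (182, 314, 334), (183, 314, 335), (184, 314, 335), (185, 314, 336), (186, 314, 336), (187, 314, 336), (188, 314, 336), (189, 314, 337), (190, 314, 337), (191, 314, 337), (192, 314, 337), (193, 314, 337), (194, 314, 337), (195, 314, 337), (196, 315, 337), (197, 315, 338), (198, 315, 338)]
centre in groove fr -42.026356020785826 58.69128764735238 -15.79168166927684 yaw err -0.017689412304966193 pitch deg -1.9587483249222284 0.05089377984404564
centre in groove fr -41.34030937676845 58.74126353105695 -15.104028296059397 yaw err -0.027536164552117173 pitch deg -0.13988030933098625 0.046421799808740616
centre in groove fr -41.43021752092081 58.412280474612984 -15.366188888110742 yaw err -0.02814704646453102 pitch deg 0.042404398709443444 0.04763466864824295
[174.1, 231.4] 24.0 [430.19   54.838 219.622]
```

```bash
python3 -c "
from workcell import r
print(r.finish_job())"
```

```text
the job is handed in; nothing more can be done
None
```

The orange bin hangs level on the upper groove with its back against the panel and the gripper is clear of it; the blue bin was not moved, and the job was handed in at about 24 s (no verdict was returned).

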